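# Roll the cap strips home on a PCR plate

## Task

The twelve cap strips on the 96-well plate in the cooling block are only started in their wells. Take the hand roller from its stand and roll it along the plate, across the strips, with a steady, firm push of 12 to 15 N until every strip is pressed fully home, never pushing as hard as 25 N, because that cracks the plate; touch the strips and plate with nothing but the roller. Then hang the roller back in its stand by its ears, upright, and let go; leave the other things on the bench where they are.

Things in the scene. Friction and masses are not known exactly. Their poses are not given: they have to be found in the camera images.
- block: dark grey cooling block, fixed to the bench, 96 (x) x 138 (y) x 20 mm, carrying a white 96-well plate (86 x 128 mm, long side along y) closed by twelve cap strips. Origin under the block's centre, z up. The plate sits up to 6 mm higher or lower than nominal and up to 0.055 rad out of level along y (one short end high): not reported, must be felt. Neither gives under the roller
- block_strips (a point): point on the block's axis, 49 mm above its origin: where the middle of the strips' flat tops is once home, give or take the plate's seat. The strips run along the block's x (72 mm long, 8.4 mm wide, 3 mm thick), side by side along its y: strip k is centred at y = (k - 6.5) x 9 mm. The bare deck round them is 4 mm lower than their home tops
- roller: hand roller, about 0.4 kg: grey silicone roller, 36 mm diameter, 80 mm long, turning freely between two steel cheeks (24 mm wide, outer faces at y = +-47 mm, z = 12 to 68 mm) under a black grip bar. Origin at the roller's lowest point under its middle; y along the axle, z up, x the rolling direction. A flat steel ear, 18 mm wide, z = 60 to 74 mm, sticks out at each end of the bar to y = +-66 mm
- roller_grip (a point): middle of the roller's grip bar, 74 mm above the roller's origin. The bar is 24 mm thick (x, flat parallel sides), 84 mm long (y) and spans z = 56 to 86 mm above the roller's origin; grip it here from above, across its thickness
- roller_wheel (a joint): angle of the silicone roller about its axle (rad), 0 at the start, without stops; rolling 18 mm turns it 1 rad
- stand: steel stand of the roller, fixed to the bench: base 66 (x) x 128 (y) x 6 mm and two uprights at y = +-56 mm (6 mm thick, 44 mm wide). Origin under the base's centre, z up. Each upright has an open-topped notch, floor at z = 74 mm, 24 mm wide there and flaring to 36 mm at its top, z = 93 mm; the roller hangs in the notches by its ears
- stand_rest (a point): where the roller's origin is when it hangs in the stand: 14 mm above the stand's origin. The roller's axes are then parallel to the stand's (either way round); the notches leave it about 3 mm of play in x and 5 mm in y
- strip_1 (a joint): how far cap strip 1 is pressed down (m): 0 = proud by 4 mm, 0.004 = fully home. It sinks when pressed with more than about 5 N and stays where it is left
- strip_2 (a joint): how far cap strip 2 is pressed down (m): 0 = proud by 4 mm, 0.004 = fully home. It sinks when pressed with more than about 5 N and stays where it is left
- strip_3 (a joint): how far cap strip 3 is pressed down (m): 0 = proud by 4 mm, 0.004 = fully home. It sinks when pressed with more than about 5 N and stays where it is left
- strip_4 (a joint): how far cap strip 4 is pressed down (m): 0 = proud by 4 mm, 0.004 = fully home. It sinks when pressed with more than about 5 N and stays where it is left
- strip_5 (a joint): how far cap strip 5 is pressed down (m): 0 = proud by 4 mm, 0.004 = fully home. It sinks when pressed with more than about 5 N and stays where it is left
- strip_6 (a joint): how far cap strip 6 is pressed down (m): 0 = proud by 4 mm, 0.004 = fully home. It sinks when pressed with more than about 5 N and stays where it is left
- strip_7 (a joint): how far cap strip 7 is pressed down (m): 0 = proud by 4 mm, 0.004 = fully home. It sinks when pressed with more than about 5 N and stays where it is left
- strip_8 (a joint): how far cap strip 8 is pressed down (m): 0 = proud by 4 mm, 0.004 = fully home. It sinks when pressed with more than about 5 N and stays where it is left
- strip_9 (a joint): how far cap strip 9 is pressed down (m): 0 = proud by 4 mm, 0.004 = fully home. It sinks when pressed with more than about 5 N and stays where it is left
- strip_10 (a joint): how far cap strip 10 is pressed down (m): 0 = proud by 4 mm, 0.004 = fully home. It sinks when pressed with more than about 5 N and stays where it is left
- strip_11 (a joint): how far cap strip 11 is pressed down (m): 0 = proud by 4 mm, 0.004 = fully home. It sinks when pressed with more than about 5 N and stays where it is left
- strip_12 (a joint): how far cap strip 12 is pressed down (m): 0 = proud by 4 mm, 0.004 = fully home. It sinks when pressed with more than about 5 N and stays where it is left
- vial_0: bystander: screw-cap vial with a white cap and pale yellow contents, 24 mm wide, 48 mm tall; origin under its centre
- marker: bystander: felt marker lying along its y axis, 134 mm long, 17 mm thick; origin under its centre
- beaker_small: bystander: small glass beaker, 55 mm wide, 66 mm tall; origin under its centre
- tweezers: bystander: steel tweezers lying along their y axis, 130 mm long, 8 mm high; origin under their centre
- reagent_jar: bystander: white plastic jar with a red screw lid, 57 mm wide, 92 mm tall; origin under its centre

How it is judged:
By the outcome, as a careful person would: the job done as asked, in the order asked, and still so for the second after the job is handed in, with the robot touching nothing.
It also fails if it takes over 72 s, if anything falls off the work surface, if the arm or the gripper's body presses on something with over 40 N, if the wrist force passes 120 N, or if a joint passes its speed limit or range.

## Robot

A 6-joint arm with a two-finger parallel gripper is mounted at the origin on a cart in front of the work surface, level with it; the furniture and walls round the work are solid. World frame = base frame: x ahead of the robot, y to its left, z up, the work surface at z = 0. Lengths are in mm, angles in rad, forces in N, time in s.
With the tool pointing down it reaches from about 300 to 950 mm from the base axis. Payload 3.1 kg.
Tool frame: the origin (TCP) lies midway between the tips of the shut fingers; the grasp point (between the pads) lies 19 mm behind it; z points along the fingers, y is the line along which they close (so a half turn about z gives the same grasp; the last joint's range is limited). The gripper opens to 85 mm and grips with 20 to 120 N. Pads are 22 mm wide; open, the fingers measure 114 mm over their backs; the gripper's body (76 mm by 85 mm) begins 54 mm behind the grasp point. The pads swing forward as they close: fully open they stand 13 mm farther back than shut.
Start: joints at [1.191, 0.308, 1.634, -0, 1.2, -0.07], TCP at [190.569, 595.244, 231.272] pointing down, gripper open.
Joint ranges: [-3.06, 3.06], [-0.79, 1.96], [0.05, 2.63], [-1.19, 4.34], [0.05, 2.64], [-2.94, 2.94]. Speed limits (rad/s): [2.79, 2.79, 3.14, 3.14, 3.14, 3.14].

## Interface

Orientations are given as a unit quaternion [w, x, y, z].
In Python, from workcell import sensors, read_camera, finish_job gives the robot as it stands.
- The arm moves only by the tool move_arm, never from a script. Its argument "increments" is one flat list of numbers, 5 for each row, row after row: the opening, from -1 (shut) to 1 (fully open), then the shift along the tool's x, y, z in m, then the turn about the tool's z in degrees. In form: [claw, dx, dy, dz, twist, claw, dx, dy, dz, twist, ...]. A call has 1 to 20 rows; each row is the pose to reach, as a shift and turn from the pose commanded when the call began, along the tool's axes at that moment; what a row does not reach only later rows make up. A row lasts 1/10 s, in which the tool goes at most 50 mm and 8.59 degrees, less where a joint would pass 70% of its speed; a pose out of reach is approached as far as the arm can. A call with a gripper value outside its range is refused whole. The fingers move at their own pace and stop on an object; "newtons" is the grip in N (left out, the last holds). Time passes only in rows, so rows that repeat a pose let the fingers close. It gives the time, the measured TCP pose, the force, the opening and the grip force at its end, in the units of the state.
- sensors.sense(): the state, without advancing time (a new reading comes with each control period).
- read_camera(name): name is "scene" or "top" or "wrist"; returns a dict with "pixels" (480x640x3 uint8, blue, green, red), "depth" (480x640 float32, mm along the optical axis (not along the pixel's ray), 0 where there is no reading), "fx", "fy", "cx", "cy" (pixels), "k1" (the pictures are not rectified: a ray, as slopes to the right and down, at radius r is drawn at 1 + k1 r^2 times it, then the intrinsics apply), "view" (4x4, takes a point from world to camera coordinates). Camera axes: x right, y down, z forward; pixel columns grow to the right and rows downward; lengths in mm; the calibration is good to about 2 mm. A picture is of the moment at which its call begins.
- finish_job(): hands the job in; it is judged then, once.
The state is a dict: "t": time; "joint_positions": joint angles; "qvel": joint speeds; "joint_efforts": joint torques, N m; "position": TCP position; "orientation": TCP orientation; "wrist_force": force on the tool from outside, world axes, zero at the start; "torque": the same for the moment, N m; "opening": finger opening in mm; "grasp_force": force on a finger pad.
Only numpy, scipy, OpenCV 4.12 (cv2) and the standard library are available. Lean on these libraries where they do the work, as an engineer would, in place of code of your own. Each camera call takes 0.05 s, during which the arm holds its last target. There are 200 camera calls.

## Working session

There is one attempt and no reset: what is moved stays moved. The work goes in short steps, Python scripts to look and compute and a tool call to move; the robot and the scene stay as the last step left them, time stands still between calls to the robot, and variables do not carry over. Pictures are saved under pics/ and viewed, at most 10 in all, crops included, and the job is handed in when it is done.

Besides the shell and the picture viewer there is one more tool, called after "Request:" in YAML: its name, and indented under it one key for each argument. move_arm: Moves the arm, as the interface text tells. Its arguments: {"type":"object","properties":{"increments":{"type":"array","items":{"type":"number"}},"newtons":{"type":"number"}},"required":["increments"]}

```bash
mkdir -p pics
cat > h.py <<'E'
import numpy as np, cv2, pickle
from workcell import sensors, read_camera, finish_job
def cloud(c):
    v,u=np.mgrid[0:480,0:640]
    K=np.array([[c['fx'],0,c['cx']],[0,c['fy'],c['cy']],[0,0,1.]])
    p=cv2.undistortPoints(np.stack([u,v],-1).reshape(-1,1,2).astype(np.float64),K,np.array([c['k1'],0,0,0,0.])).reshape(480,640,2)
    d=c['depth'].astype(float)
    P=np.stack([p[...,0]*d,p[...,1]*d,d],-1)
    V=np.array(c['view']); R,t=V[:3,:3],V[:3,3]
    W=(P-t)@R
    W[d<=0]=np.nan
    return W
E
python3 - <<'E'
from h import *
for n in ['top','scene']:
    c=read_camera(n); cv2.imwrite(f'pics/{n}0.png',c['pixels']); pickle.dump(c,open(n+'.pkl','wb'))
    V=np.array(c['view']); print(n,-V[:3,:3].T@V[:3,3], c['k1'],c['fx'])
print(sensors.sense())
E
```

```text
top [ 331.90368841  275.62213816 1152.0659959 ] 0.046034879058676696 575.5812797251166
scene [  21.89696737 -386.82635585  845.36415284] 0.026756364831578918 599.471365474309
{'t': 0.1, 'joint_positions': array([ 1.19128798e+00,  3.08896041e-01,  1.63507272e+00,  1.80331030e-07,
        1.19971773e+00, -6.97073323e-02]), 'qvel': array([ 9.96136822e-04, -3.48149957e-03, -9.83631718e-04, -3.77850403e-04,
       -8.42891679e-05, -9.41565539e-06]), 'joint_efforts': array([-5.14328258e-04, -4.16402006e+01, -2.77641875e+01, -1.73934409e-04,
        4.02205231e-03,  9.41459689e-06]), 'position': array([190.29288069, 594.53306246, 230.16914469]), 'orientation': array([-2.33256161e-04,  1.54281746e-01,  9.88026339e-01, -1.02060423e-03]), 'wrist_force': array([-0.12113795,  0.56448674,  0.63334612]), 'torque': array([-0.00180654,  0.00455001,  0.00445212]), 'grasp_force': 0.0, 'opening': 85.27578665359023}
```

View pics/top0.png

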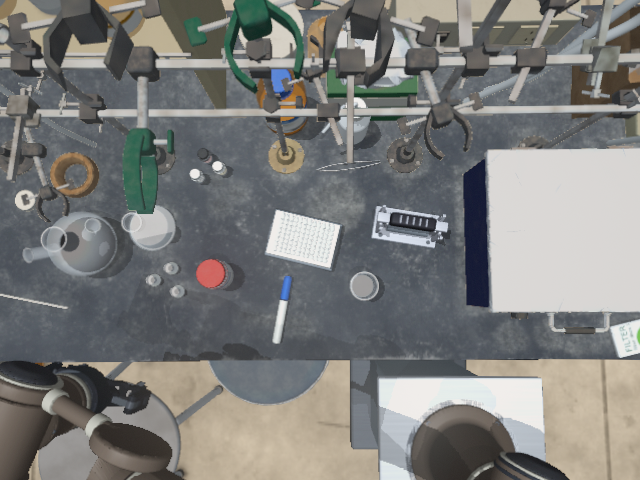

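View pics/scene0.png

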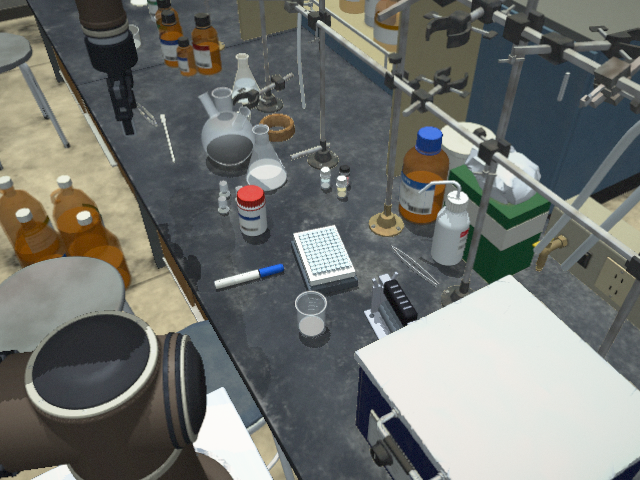

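The top view shows the block/plate near (304,240), the stand with the roller near (410,226), the beaker at (364,286), the marker at (283,310), and the oven right of column 466. The scene view agrees. Next I'll fit the poses.

```bash
python3 - <<'E'
from h import *
c=pickle.load(open('top.pkl','rb')); W=cloud(c); im=c['pixels']; Z=W[...,2]
def rep(name,box,zlo,zhi,extra=None):
    u0,v0,u1,v1=box; w=W[v0:v1,u0:u1].reshape(-1,3)
    m=(w[:,2]>zlo)&(w[:,2]<zhi); 
    w=w[m]
    r=cv2.minAreaRect(w[:,:2].astype(np.float32)); print(name,m.sum(),'rect',np.round(r[0],1),np.round(r[1],1),round(r[2],1),'zmed',np.median(w[:,2]).round(1), 'mean',w.mean(0).round(1), np.percentile(w[:,2],[1,50,99]).round(1))
    return w
w=rep('plate',(255,200,352,280),35,70)
A=np.c_[w[:,:2],np.ones(len(w))]; print(np.linalg.lstsq(A,w[:,2],rcond=None)[0])
rep('blocklow',(255,200,352,280),8,70)
rep('rollertop',(365,195,460,260),94,130)
rep('stand all',(365,195,460,260),30,130)
rep('base',(365,195,460,260),3,12)
rep('standup',(365,195,460,260),80,94.5)
rep('beaker',(345,265,385,305),20,90)
rep('oven',(462,140,640,320),20,600)
rep('marker',(270,270,298,345),5,30)
rep('jar',(190,255,235,292),60,110)
print('rods x,z:'); 
for u in (250,320,380,410,450):
    col=W[:200,u]; print(u,[tuple(np.round(col[i])) for i in range(0,180,12)if col[i,2]>60][:16])
# plate yellow/bright edges: scene cloud too
c2=pickle.load(open('scene.pkl','rb')); S=cloud(c2); s=S.reshape(-1,3)
g=(abs(s[:,0]-350)<110)&(abs(s[:,1]-80)<90)&(s[:,2]>94)&(s[:,2]<130); q=s[g]; r=cv2.minAreaRect(q[:,:2].astype(np.float32)); print('scene rollertop',r,q.mean(0))
E
python3 - <<'E'
import cv2
im=cv2.imread('pics/top0.png'); cv2.imwrite('pics/crop0.png',cv2.resize(im[185:305,255:465],None,fx=3.8,fy=3.8,interpolation=cv2.INTER_CUBIC))
E
```

```text
plate 2849 rect [423.1 305.2] [127.8  86.2] 76.1 zmed 44.0 mean [422.4 305.5  43.7] [35.6 44.  51.9]
[1.65258612e-02 1.93430894e-02 3.07633867e+01]
blocklow 3402 rect [404.9 309.6] [139.4 133.5] 76.1 zmed 41.9 mean [420.  304.7  39.7] [13.9 41.9 51.6]
rollertop 559 rect [442.8  95.2] [96.8 41. ] 85.7 zmed 98.5 mean [448.8 100.8  98.5] [ 94.4  98.5 102.6]
stand all 1365 rect [448.4 100.6] [131.9  45.6] 80.9 zmed 88.6 mean [445.5 101.5  80.5] [ 32.3  88.6 102.2]
base 804 rect [446.2  87.7] [187.  129.5] 88.6 zmed 5.2 mean [441.7 105.4   5.5] [ 3.   5.2 10.4]
standup 391 rect [448.5 100.6] [131.9  45.6] 80.9 zmed 87.4 mean [448.1 103.1  87.4] [81.1 87.4 94.3]
beaker 262 rect [331.9 189.9] [53.2 52.6] 89.7 zmed 62.6 mean [331.  185.6  58.3] [21.5 62.6 67.9]
oven 28604 rect [ 437.7 -104.7] [337.6 432.7] 4.2 zmed 198.1 mean [ 422.9 -115.6  186.6] [ 33.5 198.1 203. ]
marker 557 rect [285.9 348.4] [128.6  42.1] 2.3 zmed 13.9 mean [285.4 347.5  13.6] [ 6.  13.9 19.2]
jar 779 rect [355.2 473.9] [55.3 54.3] 89.9 zmed 90.8 mean [355.1 471.7  88.5] [63.4 90.8 95.6]
rods x,z:
250 [(np.float64(524.
[... 2347 characters left out ...]
64(107.0))]
450 [(np.float64(856.0), np.float64(29.0), np.float64(116.0)), (np.float64(834.0), np.float64(30.0), np.float64(114.0)), (np.float64(815.0), np.float64(28.0), np.float64(107.0)), (np.float64(813.0), np.float64(18.0), np.float64(60.0)), (np.float64(595.0), np.float64(127.0), np.float64(524.0)), (np.float64(580.0), np.float64(128.0), np.float64(526.0)), (np.float64(592.0), np.float64(103.0), np.float64(418.0)), (np.float64(523.0), np.float64(132.0), np.float64(538.0)), (np.float64(510.0), np.float64(132.0), np.float64(536.0))]
scene rollertop ((448.3260192871094, 99.29645538330078), (83.61304473876953, 25.712247848510742), 79.67547607421875) [446.16932299  96.32765663  98.60058407]
```

View pics/crop0.png

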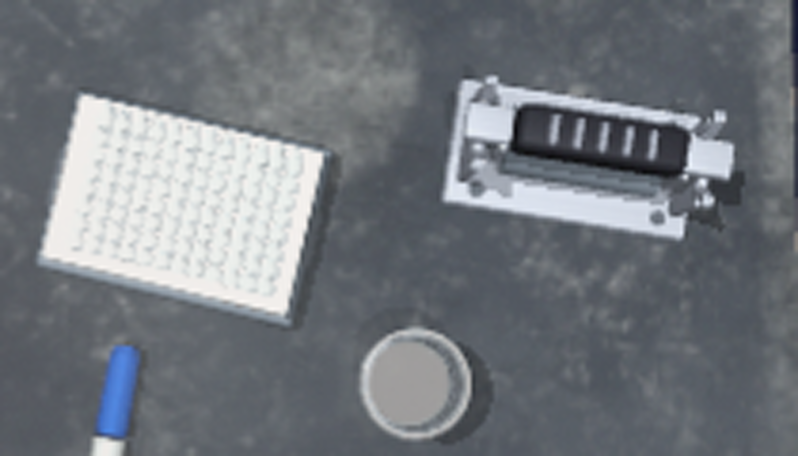

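The crop shows the plate with its strips (long side sloping down-right), the roller hanging in its stand, and the beaker and marker nearby. I'm taking the block centre as (423,305) with yaw -13.9°, and the stand as (448.5,100) with yaw about -9.3°.

```bash
cat >> h.py <<'E'
def inc(p,psi,q,psi2):
    """p,q commanded world mm; psi = world angle of tool y (deg), tool down. returns dx,dy,dz (m), twist deg"""
    a=np.radians(psi); y=np.array([np.cos(a),np.sin(a),0]); z=np.array([0,0,-1.]); x=np.cross(y,z)
    d=np.subtract(q,p); return np.round([d@x/1e3,d@y/1e3,d@z/1e3],5), round(psi-psi2,2)
E
python3 - <<'E'
from h import *
print(inc([190.57,595.24,231.27],72.25,[448.3,100,150],-9.3))
# refine from scene: plate and roller
c2=pickle.load(open('scene.pkl','rb')); s=cloud(c2).reshape(-1,3)
for n,cx,cy,r,zl,zh in (('plate',423,305,85,35,70),('base',448,100,90,3,9),('deck',423,305,90,12,28)):
    g=(np.hypot(s[:,0]-cx,s[:,1]-cy)<r)&(s[:,2]>zl)&(s[:,2]<zh); q=s[g]; print(n,cv2.minAreaRect(q[:,:2].astype(np.float32)),q.mean(0))
    if n=='plate': print(np.linalg.lstsq(np.c_[q[:,:2]-[423,305],np.ones(len(q))],q[:,2],rcond=None)[0])
E
```

```text
(array([-0.39644, -0.39309,  0.08127]), 81.55)
plate ((422.75372314453125, 305.57342529296875), (132.38534545898438, 86.34233093261719), 76.14910125732422) [418.66803729 298.12446134  44.38679242]
[3.62923942e-02 3.82759029e-02 4.48071772e+01]
base ((450.6072082519531, 125.07546997070312), (84.39433288574219, 130.63771057128906), 67.50096130371094) [431.57293117 133.2677545    5.43429101]
deck ((389.54302978515625, 291.12689208984375), (82.76444244384766, 164.98963928222656), 22.251670837402344) [394.66365673 272.65121781  18.66681852]
```

Request:
move_arm:
  increments: [1, -0.1, -0.1, 0.02, 20, 1, -0.2, -0.2, 0.04, 40, 1, -0.3, -0.3, 0.06, 60, 1, -0.3964, -0.3931, 0.0813, 81.55, 1, -0.3964, -0.3931, 0.0813, 81.55, 1, -0.3964, -0.3931, 0.0813, 81.55, 1, -0.3964, -0.3931, 0.0813, 81.55, 1, -0.3964, -0.3931, 0.0813, 81.55, 1, -0.3964, -0.3931, 0.0813, 81.55, 1, -0.3964, -0.3931, 0.0813, 81.55, 1, -0.3964, -0.3931, 0.0813, 81.55, 1, -0.3964, -0.3931, 0.0813, 81.55, 1, -0.3964, -0.3931, 0.0813, 81.55, 1, -0.3964, -0.3931, 0.0813, 81.55, 1, -0.3964, -0.3931, 0.0813, 81.55, 1, -0.3964, -0.3931, 0.0813, 81.55, 1, -0.3964, -0.3931, 0.0813, 81.55, 1, -0.3964, -0.3931, 0.0813, 81.55]
  newtons: 80

```text
t: 1.9
position: [448.0, 100.8, 150.1]
orientation: [0.0, 0.762, 0.648, 0.0]
wrist_force: [-0.4, -0.4, -0.9]
opening: 85.3
grasp_force: 0.0
```

Run:
```python
from h import *
s=sensors.sense(); print(s['t'],s['position'],s['orientation'],s['wrist_force'],s['joint_positions'])
q=s['orientation'];print(2*np.degrees(np.arctan2(q[2],q[1]))-90)
c=read_camera('wrist'); pickle.dump(c,open('w.pkl','wb')); cv2.imwrite('pics/w1.png',c['pixels'])
W=cloud(c).reshape(-1,3); g=(W[:,2]>94)&(W[:,2]<108)&(np.hypot(W[:,0]-448,W[:,1]-100)<80); w=W[g]
print(cv2.minAreaRect(w[:,:2].astype(np.float32)),w.mean(0))
g=(W[:,2]>3)&(W[:,2]<9)&(np.hypot(W[:,0]-448,W[:,1]-100)<90); w=W[g]
print(cv2.minAreaRect(w[:,:2].astype(np.float32)))
```

```text
1.9 [448.02949533 100.78112804 150.10367051] [3.42745912e-05 7.61612816e-01 6.48032335e-01 1.00503310e-04] [-0.42990885 -0.4460162  -0.89936326] [1.26356669e-01 8.89982927e-02 2.08058557e+00 6.36128564e-05
 9.71803016e-01 2.87121051e-01]
-9.213175267735664
((449.2664489746094, 100.286865234375), (114.1632308959961, 41.991416931152344), 79.98628234863281) [449.83450519 103.87120708  99.16141742]
((448.5450134277344, 100.64347839355469), (127.19864654541016, 66.12672424316406), 80.356201171875)
```

View pics/w1.png

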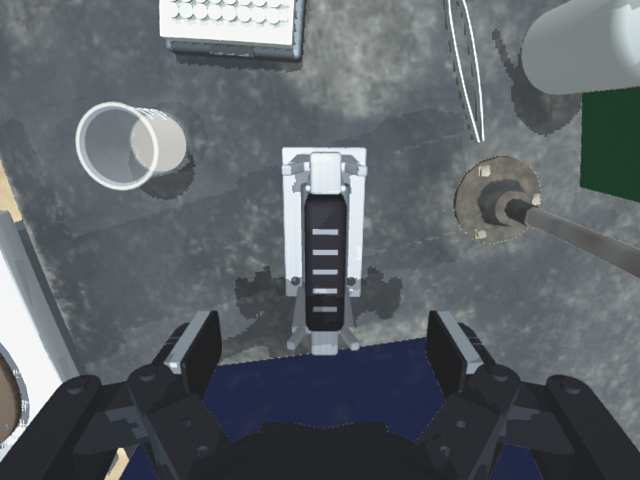

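The wrist view shows the bar straight between the fingers, running from (325,195) to (325,330). I'll measure the bar ends, then descend.

Run:
```python
from h import *
c=pickle.load(open('w.pkl','rb')); W=cloud(c); im=c['pixels'].max(2)
m=np.zeros_like(im,bool); m[185:345,290:362]=True
e=np.array([np.sin(np.radians(9.64)),np.cos(np.radians(9.64)),0]); x=np.array([e[1],-e[0],0])
o=np.array([448.5,100.6,0])
d=(W-o)@e; l=(W-o)@x; Z=W[...,2]
for n,g in (('dark',m&(im<90)&(Z>94)&(Z<105)),('ears',m&(im>120)&(Z>80)&(Z<93)&(abs(l)<9))):
    print(n,g.sum(),np.percentile(d[g],[1,3,50,97,99]).round(1),np.percentile(l[g],[2,50,98]).round(1),np.median(Z[g]).round(1))
print(inc([448.3,100,150],-9.3,[448.5,100.6,69],-9.64))
```

```text
dark 4594 [-39.1 -36.8   5.6  39.9  41. ] [-10.6   0.8  12.2] 99.3
ears 599 [-57.6 -57.3 -48.7  47.4  47.5] [-8.1  0.5  8.5] 87.7
(array([0.00062, 0.0001 , 0.081  ]), 0.34)
```

Request:
move_arm:
  increments: [1, 0.0005, 0.001, 0.02, 0.34, 1, 0.0005, 0.001, 0.04, 0.34, 1, 0.0005, 0.001, 0.06, 0.34, 1, 0.0005, 0.001, 0.075, 0.34, 1, 0.0005, 0.001, 0.081, 0.34, 1, 0.0005, 0.001, 0.081, 0.34, 0, 0.0005, 0.001, 0.081, 0.34, -0.3, 0.0005, 0.001, 0.081, 0.34, -1, 0.0005, 0.001, 0.081, 0.34, -1, 0.0005, 0.001, 0.081, 0.34, -1, 0.0005, 0.001, 0.081, 0.34, -1, 0.0005, 0.001, 0.081, 0.34, -1, 0.0005, 0.001, 0.081, 0.34, -1, 0.0005, 0.001, 0.081, 0.34, -1, 0.0005, 0.001, 0.081, 0.34]
  newtons: 80

```text
t: 3.45
position: [449.8, 100.4, 69.7]
orientation: [0.0, 0.764, 0.645, 0.0]
wrist_force: [-1.6, -0.9, 5.5]
opening: 22.7
grasp_force: 79.3
```

Request:
move_arm:
  increments: [-1, 0, 0, -0.005, 0, -1, 0, 0, -0.015, 0, -1, 0, 0, -0.03, 0, -1, 0, 0, -0.05, 0, -1, 0, 0, -0.07, 0, -1, 0, 0, -0.08, 0, -1, 0, 0, -0.08, 0, -1, 0, 0, -0.08, 0]

```text
t: 4.25
position: [448.6, 100.2, 148.4]
orientation: [-0.0, 0.764, 0.645, -0.0]
wrist_force: [-0.3, -0.4, -4.5]
opening: 22.7
grasp_force: 78.6
```

Run:
```python
from h import *
s=sensors.sense(); print(s['t'],s['position'],s['orientation'],s['wrist_force'],s['torque'],s['opening'],s['grasp_force'])
a=np.radians(76.1); e=np.array([np.cos(a),np.sin(a)]); C=np.array([422.9,305.3])
for y in (-49.5,0,49.5):
    p=C+y*e; print(y,p,inc([449.37,100.33,149],-9.64,[*p,149],76.1))
```

```text
4.25 [448.63311361 100.2439736  148.41343855] [-2.82504545e-04  7.64022282e-01  6.45189644e-01 -4.43333228e-04] [-0.27391406 -0.36264623 -4.45370798] [0.06003265 0.03349774 0.02992607] 22.68082865401651 78.6492383480072
-49.5 [411.0087119  257.24953416] (array([ 0.14828, -0.0641 ,  0.     ]), -85.74)
0 [422.9 305.3] (array([ 0.19764, -0.06042,  0.     ]), -85.74)
49.5 [434.7912881  353.35046584] (array([ 0.24701, -0.05674,  0.     ]), -85.74)
```

Request:
move_arm:
  increments: [-1, 0.0, 0, -0.015, 0, -1, 0.025, -0.011, -0.02, -8, -1, 0.055, -0.025, -0.02, -16, -1, 0.085, -0.037, -0.02, -24, -1, 0.11, -0.05, -0.02, -32, -1, 0.13, -0.058, -0.015, -40, -1, 0.145, -0.062, -0.01, -48, -1, 0.1528, -0.0638, 0, -56, -1, 0.1528, -0.0638, 0.005, -64, -1, 0.1528, -0.0638, 0.01, -72, -1, 0.1528, -0.0638, 0.015, -80, -1, 0.1528, -0.0638, 0.02, -85.74, -1, 0.1528, -0.0638, 0.02, -85.74, -1, 0.1528, -0.0638, 0.02, -85.74, -1, 0.1528, -0.0638, 0.02, -85.74]

```text
t: 5.75
position: [411.8, 261.5, 128.7]
orientation: [-0.0, 0.122, 0.993, -0.0]
wrist_force: [0.5, 0.1, -4.5]
opening: 22.6
grasp_force: 79.0
```

Run:
```python
from h import *
s=sensors.sense(); print(s['t'],s['position'],s['orientation'],s['wrist_force'])
q=s['orientation'];print(2*np.degrees(np.arctan2(q[2],q[1]))-90)
c=read_camera('wrist'); pickle.dump(c,open('w2.pkl','wb')); cv2.imwrite('pics/w2.png',c['pixels'])
s=sensors.sense(); print(s['t'],s['wrist_force'])
```

```text
5.75 [411.83997903 261.54784866 128.65273038] [-2.48380050e-04  1.21706096e-01  9.92566131e-01 -2.01512675e-04] [ 0.53182888  0.0648091  -4.49591265]
76.01884639613823
5.8 [-0.64035618 -0.6329466  -4.46451269]
```

View pics/w2.png

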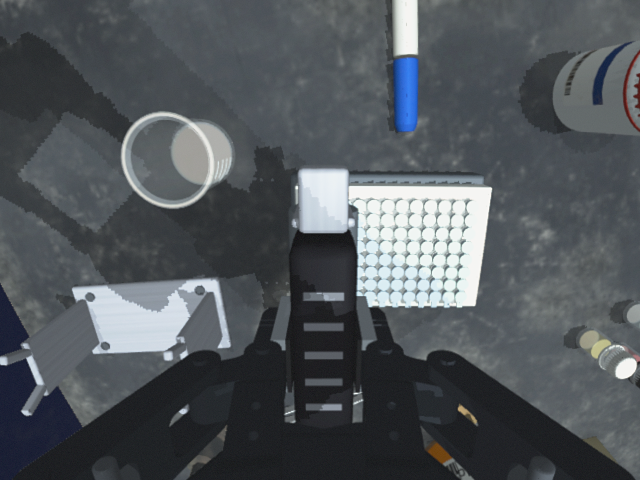

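The wrist view shows the roller over the right-hand part of the plate in block terms. The ear end is at (323,170) and the deck edge at row ~187. I'll check the lateral alignment from the cloud.

Run:
```python
from h import *
c=pickle.load(open('w2.pkl','rb')); W=cloud(c); im=c['pixels']
a=np.radians(76.1); e=np.array([np.cos(a),np.sin(a),0]); x=np.array([e[1],-e[0],0]); C=np.array([422.9,305.3,0])
X=(W-C)@x; Y=(W-C)@e; Z=W[...,2]
m=np.zeros(Z.shape,bool); m[160:240,290:360]=1
g=m&(im.max(2)>120)&(Z>120)
print('ear',g.sum(),np.percentile(X[g],[1,2,50,98,99]).round(1),np.percentile(Y[g],[2,50,98]).round(1),np.median(Z[g]))
m=np.zeros(Z.shape,bool); m[235:430,285:360]=1
g=m&(Z>130); print('bar',np.percentile(X[g],[1,2,98,99]).round(1),np.percentile(Y[g],[2,98]).round(1),np.median(Z[g]))
m=np.zeros(Z.shape,bool); m[180:310,375:495]=1
g=m&(Z>35)&(Z<70); print('plate',np.percentile(X[g],[.5,1,99,99.5]).round(1),np.percentile(Y[g],[1,99]).round(1))
w=W[g]; A=np.c_[X[g],Y[g],np.ones(g.sum())]; print(np.linalg.lstsq(A,Z[g],rcond=None)[0])
for y in range(5,68,9): 
    h=g&(abs(Y-y)<3)&(abs(X)<36); print(y,np.percentile(Z[h],[50,90,97]).round(1) if h.any() else None)
h=g&(abs(X)>37.5)&(abs(X)<42)&(Y<60);print('deck',np.median(Z[h]),np.polyfit(Y[h],Z[h],1))
# strip x extents
h=g&(Y>5)&(Y<50)
for xx in range(-44,45,2):
    k=h&(abs(X-xx)<1); print(xx,k.sum(),np.median(Z[k]).round(1) if k.any() else '',end=' | ')
```

```text
ear 3351 [-65.7 -65.5 -54.6 -43.5 -43.2] [-54.2 -45.5 -36.5] 146.50462034373544
bar [-41.9 -41.8  31.9  33.1] [-58.4 -33.6] 158.4316777911082
plate [-43.1 -42.9  40.5  41.3] [-11.3  62.2]
[ 3.39886445e-02 -1.24298741e-02  4.61889538e+01]
5 [48.1 49.  49.4]
14 [48.5 49.4 49.8]
23 [48.9 49.7 50.1]
32 [48.7 49.6 50. ]
41 [49.2 50.1 50.5]
50 [49.1 50.  50.3]
59 [41.9 42.7 43. ]
deck 41.14424352617826 [1.99270772e-02 4.12043498e+01]
-44 47 37.8 | -42 258 40.6 | -40 213 41.1 | -38 211 41.0 | -36 284 41.4 | -34 292 48.3 | -32 234 48.6 | -30 193 48.7 | -28 132 48.0 | -26 278 47.5 | -24 252 48.6 | -22 208 48.9 | -20 151 48.8 | -18 163 47.7 | -16 291 48.0 | -14 221 48.7 | -12 173 48.9 | -10 104 48.4 | -8 261 47.5 | -6 256 48.6 | -4 207 48.9 | -2 130 48.8 | 0 131 47.8 | 2 276 47.9 | 4 231 48.8 | 6 167 48.9 | 8 92 48.9 | 10 215 47.9 | 12 253 48.5 | 14 202 48.8 | 16 131 49.0 | 18 102 48.2 | 20 263 48.1 | 22 221 48.7 | 24 163 49.0 | 26 79 48.7 | 28 186 48.3 | 30 249 48.3 | 32 186 48.6 | 34 113 48.9 | 36 70 48.1 | 38 130 47.4 | 40 117 41.5 | 42 49 40.9 | 44 0  |
```

Request:
move_arm:
  increments: [-1, 0, 0, 0.005, 0, -1, 0, 0, 0.012, 0, -1, 0, 0, 0.018, 0, -1, 0, 0, 0.021, 0, -1, 0, 0, 0.022, 0, -1, 0, 0, 0.023, 0, -1, 0, 0, 0.023, 0]

```text
t: 6.5
position: [412.1, 261.7, 106.0]
orientation: [0.0, 0.121, 0.993, 0.0]
wrist_force: [0.5, 0.4, -4.5]
opening: 23.3
grasp_force: 79.0
```

Request:
move_arm:
  increments: [-1, 0, 0, 0.0005, 0, -1, 0, 0, 0.001, 0, -1, 0, 0, 0.0015, 0, -1, 0, 0, 0.002, 0, -1, 0, 0, 0.002, 0]

```text
t: 7.0
position: [411.9, 261.6, 103.9]
orientation: [-0.0, 0.121, 0.993, -0.0]
wrist_force: [-0.1, 0.0, -3.9]
opening: 22.9
grasp_force: 79.0
```

Request:
move_arm:
  increments: [-1, 0, 0, 0.0005, 0, -1, 0, 0, 0.001, 0, -1, 0, 0, 0.001, 0]

```text
t: 7.3
position: [412.0, 261.7, 102.9]
orientation: [0.0, 0.121, 0.993, 0.0]
wrist_force: [0.2, -0.1, -4.7]
opening: 22.5
grasp_force: 79.0
```

```bash
python3 -c "
from h import *
s=sensors.sense(); print(s['position'],s['wrist_force'],s['torque'])"
```

```text
[412.03381806 261.68062721 102.94303243] [ 0.15192573 -0.05773176 -4.72280885] [-0.03384937 -0.00343777 -0.0052027 ]
```

Not in contact yet.

Request:
move_arm:
  increments: [-1, 0, 0, 0.0005, 0, -1, 0, 0, 0.001, 0, -1, 0, 0, 0.0015, 0, -1, 0, 0, 0.0015, 0]

```text
t: 7.7
position: [412.4, 262.0, 102.1]
orientation: [0.0, 0.121, 0.993, 0.0]
wrist_force: [-1.6, -0.3, 2.3]
opening: 23.0
grasp_force: 79.7
```

Request:
move_arm:
  increments: [-1, 0, 0, 0.0005, 0, -1, 0, 0, 0.001, 0, -1, 0, 0, 0.001, 0, -1, 0, 0, 0.001, 0]

```text
t: 8.1
position: [412.6, 262.3, 101.3]
orientation: [0.0, 0.121, 0.993, 0.001]
wrist_force: [-2.1, 1.4, 5.5]
opening: 23.1
grasp_force: 80.1
```

```bash
python3 -c "
from h import *
s=sensors.sense(); print(s['position'],s['wrist_force'],s['torque'])"
```

```text
[412.55632542 262.26346746 101.32720719] [-2.12808604  1.43742375  5.49457286] [0.19323384 0.49523337 0.07338571]
```

Request:
move_arm:
  increments: [-1, 0, 0, 0.0005, 0, -1, 0, 0, 0.001, 0, -1, 0, 0, 0.0015, 0, -1, 0, 0, 0.002, 0, -1, 0, 0, 0.002, 0]

```text
t: 8.6
position: [412.6, 262.0, 100.0]
orientation: [0.0, 0.121, 0.993, 0.0]
wrist_force: [-3.2, -1.6, 10.9]
opening: 22.6
grasp_force: 81.0
```

Request:
move_arm:
  increments: [-1, 0, 0, 0, 0, -1, 0, 0, 0, 0]

```text
t: 8.8
position: [412.6, 262.0, 100.0]
orientation: [0.0, 0.121, 0.993, 0.0]
wrist_force: [-3.1, -0.8, 9.3]
opening: 22.7
grasp_force: 81.0
```

```bash
python3 -c "
from h import *
s=sensors.sense(); print(s['position'],s['wrist_force'],s['torque'],s['qvel'])"
```

```text
[412.61320018 261.99054438  99.9778922 ] [-3.11479159 -0.84607714  9.32970754] [-0.21996308  0.64736416  0.06873374] [-0.00084742  0.00065335 -0.00015914 -0.00091709  0.00033386 -0.00189758]
```

Request:
move_arm:
  increments: [-1, 0, -0.0015, 0, 0, -1, 0, -0.003, 0, 0, -1, 0, -0.0045, 0, 0, -1, 0, -0.0045, 0, 0, -1, 0, -0.0045, 0, 0]

```text
t: 9.3
position: [411.2, 257.1, 98.9]
orientation: [0.0, 0.121, 0.993, -0.0]
wrist_force: [-1.4, -1.1, 5.3]
opening: 22.7
grasp_force: 80.4
```

```bash
python3 -c "
from h import *
s=sensors.sense(); print(s['position'],s['wrist_force'],s['torque'])"
```

```text
[411.21385507 257.14734978  98.85768442] [-1.38186334 -1.09929332  5.32732471] [-0.19135412  0.4292237   0.00253502]
```

Request:
move_arm:
  increments: [-1, 0, 0, 0.0003, 0, -1, 0, 0, 0.0003, 0, -1, 0, 0, 0.0003, 0]

```text
t: 9.6
position: [411.2, 257.2, 98.7]
orientation: [0.0, 0.121, 0.993, -0.0]
wrist_force: [-1.3, -1.9, 6.6]
opening: 22.7
grasp_force: 80.5
```

```bash
python3 -c "
from h import *
s=sensors.sense(); print(s['position'],s['wrist_force'],s['torque'])"
```

```text
[411.23218609 257.18545081  98.6656999 ] [-1.26756976 -1.91858653  6.62504654] [-0.24014005  0.46517747  0.03197707]
```

Request:
move_arm:
  increments: [-1, 0, 0, 0.0003, 0, -1, 0, 0, 0.0005, 0, -1, 0, 0, 0.0005, 0, -1, 0, 0, 0.0005, 0]

```text
t: 10.0
position: [411.4, 257.4, 98.6]
orientation: [0.0, 0.121, 0.993, -0.0]
wrist_force: [-2.7, -1.0, 8.0]
opening: 23.0
grasp_force: 80.8
```

```bash
python3 -c "
from h import *
s=sensors.sense(); print(s['position'],s['wrist_force'],s['torque'])"
```

```text
[411.39303686 257.35555529  98.55843118] [-2.67017065 -1.03932033  8.04217556] [-0.25044066  0.56964951  0.03992035]
```

Request:
move_arm:
  increments: [-1, 0, 0.002, 0, 0, -1, 0, 0.004, -0.0001, 0, -1, 0, 0.006, -0.0001, 0, -1, 0, 0.008, -0.0002, 0, -1, 0, 0.009, -0.0002, 0, -1, 0, 0.009, -0.0002, 0]

```text
t: 10.6
position: [413.6, 266.2, 98.9]
orientation: [0.0, 0.121, 0.993, 0.0]
wrist_force: [-2.7, -1.5, 9.0]
opening: 22.7
grasp_force: 80.9
```

```bash
python3 -c "
from h import *
s=sensors.sense(); print(s['position'],s['wrist_force'],s['torque'])"
```

```text
[413.58310438 266.20011923  98.8998811 ] [-2.65750043 -1.50693984  9.04433772] [-0.26761167  0.62638842  0.00898452]
```

Request:
move_arm:
  increments: [-1, 0, 0.0018, 0, 0, -1, 0, 0.0036, -0.0001, 0, -1, 0, 0.0054, -0.0001, 0, -1, 0, 0.0072, -0.0002, 0, -1, 0, 0.009, -0.0002, 0, -1, 0, 0.009, -0.0002, 0]

```text
t: 11.2
position: [415.8, 275.0, 99.2]
orientation: [0.0, 0.121, 0.993, 0.0]
wrist_force: [-2.8, -1.5, 9.6]
opening: 22.8
grasp_force: 81.0
```

```bash
python3 -c "
from h import *
s=sensors.sense(); print(s['position'],s['wrist_force'],s['torque'])"
```

```text
[415.77145729 275.02621628  99.21362794] [-2.8420986  -1.50982284  9.55623102] [-2.46425801e-01  6.57733907e-01 -5.15367470e-04]
```

Request:
move_arm:
  increments: [-1, 0, 0.0018, -0.0001, 0, -1, 0, 0.0036, -0.0002, 0, -1, 0, 0.0054, -0.0002, 0, -1, 0, 0.0072, -0.0003, 0, -1, 0, 0.009, -0.0004, 0, -1, 0, 0.0108, -0.0004, 0, -1, 0, 0.0126, -0.0005, 0, -1, 0, 0.0144, -0.0006, 0, -1, 0, 0.0162, -0.0006, 0, -1, 0, 0.018, -0.0007, 0, -1, 0, 0.018, -0.0007, 0]

```text
t: 12.3
position: [420.0, 292.4, 99.8]
orientation: [0.0, 0.121, 0.993, 0.0]
wrist_force: [-3.0, -1.6, 9.7]
opening: 22.5
grasp_force: 80.9
```

```bash
python3 -c "
from h import *
s=sensors.sense(); print(s['position'],s['wrist_force'],s['torque'])"
```

```text
[420.04506297 292.44300191  99.82180321] [-3.02034728 -1.56652389  9.72302932] [-0.28417791  0.60964572  0.0130773 ]
```

Request:
move_arm:
  increments: [-1, 0, 0.0018, -0.0001, 0, -1, 0, 0.0036, -0.0002, 0, -1, 0, 0.0054, -0.0003, 0, -1, 0, 0.0072, -0.0003, 0, -1, 0, 0.009, -0.0004, 0, -1, 0, 0.0108, -0.0005, 0, -1, 0, 0.0126, -0.0005, 0, -1, 0, 0.0144, -0.0006, 0, -1, 0, 0.0162, -0.0007, 0, -1, 0, 0.018, -0.0007, 0, -1, 0, 0.018, -0.0007, 0]

```text
t: 13.4
position: [424.3, 309.8, 100.3]
orientation: [0.0, 0.121, 0.993, -0.0]
wrist_force: [-3.0, -1.4, 7.3]
opening: 23.3
grasp_force: 80.7
```

```bash
python3 -c "
from h import *
s=sensors.sense(); print(s['position'],s['wrist_force'],s['torque'])"
```

```text
[424.30472671 309.76372891 100.27856925] [-2.98424713 -1.35747832  7.32349038] [-0.32235642  0.54272544 -0.02923357]
```

Request:
move_arm:
  increments: [-1, 0, 0, 0.0002, 0, -1, 0, 0.0018, 0.0002, 0, -1, 0, 0.0036, 0.0002, 0, -1, 0, 0.0054, 0.0001, 0, -1, 0, 0.0072, 0.0001, 0, -1, 0, 0.009, 0, 0, -1, 0, 0.0108, -0.0001, 0, -1, 0, 0.0126, -0.0001, 0, -1, 0, 0.0144, -0.0002, 0, -1, 0, 0.0162, -0.0003, 0, -1, 0, 0.018, -0.0003, 0, -1, 0, 0.018, -0.0003, 0]

```text
t: 14.6
position: [428.7, 327.3, 100.6]
orientation: [0.0, 0.121, 0.993, -0.0]
wrist_force: [-2.4, -0.3, 6.6]
opening: 23.1
grasp_force: 80.7
```

```bash
python3 -c "
from h import *
s=sensors.sense(); print(s['position'],s['wrist_force'],s['torque'])"
```

```text
[428.68464283 327.25403926 100.609131  ] [-2.36784308 -0.34066453  6.61962006] [-0.26431626  0.59950726  0.02351547]
```

Request:
move_arm:
  increments: [-1, 0, 0, 0.0004, 0, -1, 0, 0.0018, 0.0004, 0, -1, 0, 0.0036, 0.0003, 0, -1, 0, 0.0054, 0.0003, 0, -1, 0, 0.0072, 0.0002, 0, -1, 0, 0.009, 0.0002, 0, -1, 0, 0.0108, 0.0001, 0, -1, 0, 0.0126, 0.0001, 0, -1, 0, 0.0144, 0, 0, -1, 0, 0.0162, 0, 0, -1, 0, 0.018, -0.0001, 0, -1, 0, 0.018, -0.0001, 0]

```text
t: 15.8
position: [433.1, 344.8, 100.8]
orientation: [0.0, 0.121, 0.993, 0.0]
wrist_force: [-3.1, -1.8, 7.1]
opening: 22.6
grasp_force: 80.7
```

```bash
python3 -c "
from h import *
s=sensors.sense(); print(s['position'],s['wrist_force'],s['torque'])"
```

```text
[433.063096   344.81224181 100.81336818] [-3.08384953 -1.78682399  7.14572318] [-0.32910321  0.47168134  0.01826748]
```

Request:
move_arm:
  increments: [-1, 0, 0, 0.0004, 0, -1, 0, 0.0018, 0.0004, 0, -1, 0, 0.0036, 0.0004, 0, -1, 0, 0.0054, 0.0003, 0, -1, 0, 0.0072, 0.0003, 0, -1, 0, 0.009, 0.0003, 0, -1, 0, 0.0105, 0.0003, 0, -1, 0, 0.0105, 0.0003, 0]

```text
t: 16.6
position: [436.0, 356.2, 101.0]
orientation: [0.001, 0.121, 0.993, 0.001]
wrist_force: [-2.1, 0.6, 7.7]
opening: 23.3
grasp_force: 80.7
```

```bash
python3 -c "
from h import *
s=sensors.sense(); print(s['position'],s['wrist_force'],s['torque'])"
```

```text
[436.0207846  356.16671079 100.96847666] [-2.09332606  0.62704474  7.65650473] [ 0.12067917  0.52754159 -0.06230348]
```

Request:
move_arm:
  increments: [-1, 0, 0, 0.0002, 0, -1, 0, -0.0025, 0.0003, 0, -1, 0, -0.005, 0.0003, 0, -1, 0, -0.0075, 0.0004, 0, -1, 0, -0.01, 0.0004, 0, -1, 0, -0.0125, 0.0005, 0, -1, 0, -0.015, 0.0006, 0, -1, 0, -0.0175, 0.0006, 0, -1, 0, -0.02, 0.0007, 0, -1, 0, -0.02, 0.0007, 0]

```text
t: 17.6
position: [431.3, 336.5, 100.7]
orientation: [0.001, 0.121, 0.993, 0.001]
wrist_force: [-3.3, -0.4, 9.9]
opening: 23.0
grasp_force: 81.1
```

```bash
python3 -c "
from h import *
s=sensors.sense(); print(s['position'],s['wrist_force'],s['torque'])"
```

```text
[431.26425168 336.52883496 100.68366794] [-3.26604948 -0.3906825   9.89391129] [0.0097132  0.63890336 0.00388119]
```

Request:
move_arm:
  increments: [-1, 0, -0.0025, 0, 0, -1, 0, -0.005, 0.0001, 0, -1, 0, -0.0075, 0.0001, 0, -1, 0, -0.01, 0.0001, 0, -1, 0, -0.0125, 0.0002, 0, -1, 0, -0.015, 0.0002, 0, -1, 0, -0.0175, 0.0002, 0, -1, 0, -0.02, 0.0003, 0, -1, 0, -0.02, 0.0003, 0]

```text
t: 18.5
position: [426.5, 317.0, 100.4]
orientation: [0.001, 0.121, 0.993, 0.001]
wrist_force: [-2.5, -0.2, 10.6]
opening: 23.1
grasp_force: 81.1
```

```bash
python3 -c "
from h import *
s=sensors.sense(); print(s['position'],s['wrist_force'],s['torque'])"
```

```text
[426.50407025 317.04349886 100.36326867] [-2.45058719 -0.20995834 10.59369537] [0.05351522 0.66376004 0.01802566]
```

Request:
move_arm:
  increments: [-1, 0, -0.0025, -0.0001, 0, -1, 0, -0.005, -0.0001, 0, -1, 0, -0.0075, 0, 0, -1, 0, -0.01, 0, 0, -1, 0, -0.0125, 0.0001, 0, -1, 0, -0.015, 0.0001, 0, -1, 0, -0.0175, 0.0001, 0, -1, 0, -0.02, 0.0002, 0, -1, 0, -0.02, 0.0002, 0]

```text
t: 19.4
position: [421.7, 297.4, 99.9]
orientation: [0.001, 0.121, 0.993, 0.001]
wrist_force: [-1.7, 0.8, 9.8]
opening: 22.6
grasp_force: 81.0
```

```bash
python3 -c "
from h import *
s=sensors.sense(); print(s['position'],s['wrist_force'],s['torque'])"
```

```text
[421.68628619 297.44836146  99.94094836] [-1.68708936  0.79649334  9.76055028] [ 0.02859741  0.61986987 -0.00394615]
```

Request:
move_arm:
  increments: [-1, 0, -0.0025, 0, 0, -1, 0, -0.005, 0.0001, 0, -1, 0, -0.0075, 0.0001, 0, -1, 0, -0.01, 0.0002, 0, -1, 0, -0.0125, 0.0002, 0, -1, 0, -0.015, 0.0003, 0, -1, 0, -0.0175, 0.0003, 0, -1, 0, -0.02, 0.0004, 0, -1, 0, -0.02, 0.0004, 0]

```text
t: 20.3
position: [416.9, 277.9, 99.3]
orientation: [0.001, 0.121, 0.993, 0.001]
wrist_force: [-2.1, 0.0, 8.0]
opening: 23.0
grasp_force: 80.8
```

```bash
python3 -c "
from h import *
s=sensors.sense(); print(s['position'],s['wrist_force'],s['torque'])"
```

```text
[416.89642065 277.85190161  99.30470509] [-2.08871515  0.00984463  7.95389515] [0.01191999 0.5867375  0.03707487]
```

Request:
move_arm:
  increments: [-1, 0, 0, 0.0001, 0, -1, 0, -0.0025, 0.0002, 0, -1, 0, -0.005, 0.0003, 0, -1, 0, -0.0075, 0.0004, 0, -1, 0, -0.01, 0.0005, 0, -1, 0, -0.0125, 0.0005, 0, -1, 0, -0.015, 0.0006, 0, -1, 0, -0.0175, 0.0007, 0, -1, 0, -0.02, 0.0008, 0, -1, 0, -0.0225, 0.0008, 0, -1, 0, -0.0225, 0.0008, 0]

```text
t: 21.4
position: [411.6, 255.8, 98.4]
orientation: [0.001, 0.121, 0.993, 0.001]
wrist_force: [-2.7, -0.2, 9.2]
opening: 22.9
grasp_force: 80.8
```

```bash
python3 -c "
from h import *
s=sensors.sense(); print(s['position'],s['wrist_force'],s['torque'])"
```

```text
[411.56433539 255.84396493  98.43136927] [-2.70918383 -0.2263993   9.21343744] [-0.04108523  0.49189196  0.06255511]
```

Request:
move_arm:
  increments: [-1, 0, 0, -0.005, 0, -1, 0, -0.005, -0.025, 0, -1, 0, -0.025, -0.04, 0, -1, 0, -0.045, -0.05, 0, -1, 0, -0.045, -0.05, 0, -1, 0, -0.045, -0.05, 0, -1, 0, -0.045, -0.05, 0]

```text
t: 22.1
position: [399.2, 211.8, 146.3]
orientation: [-0.001, 0.121, 0.993, -0.0]
wrist_force: [0.3, -0.6, -3.9]
opening: 23.0
grasp_force: 79.4
```

```bash
cat > strips.py <<'E'
from h import *
import sys
s=sensors.sense(); print(s['t'],s['position'],s['wrist_force'])
Ws=[cloud(read_camera('wrist')) for _ in range(3)]
c=read_camera('wrist'); cv2.imwrite('pics/'+sys.argv[1],c['pixels'])
W=np.nanmean(Ws,0)
a=np.radians(76.1); e=np.array([np.cos(a),np.sin(a),0]); x=np.array([e[1],-e[0],0]); C=np.array([422.9,305.3,0])
X=(W-C)@x; Y=(W-C)@e; Z=W[...,2]
g=(Z>33)&(Z<60)&(abs(X)<43)&(abs(Y)<64)
dk=g&(((abs(X)>38.5)&(abs(X)<42)&(abs(Y)<60)))
A=lambda m:np.c_[X[m],Y[m],np.ones(m.sum())]
co=np.linalg.lstsq(A(dk),Z[dk],rcond=None)[0]
for _ in range(3):
    r=Z[dk]-A(dk)@co; ok=abs(r)<1.0; co=np.linalg.lstsq(A(dk)[ok],Z[dk][ok],rcond=None)[0]
print('deck',co,dk.sum())
for k in range(1,13):
    y=(k-6.5)*9; h=g&(abs(Y-y)<4)&(abs(X)<34)
    if h.sum()>20:
        r=Z[h]-A(h)@co; print(k,h.sum(),np.percentile(r,[10,50,75,90]).round(2),np.percentile(Z[h],[75,90]).round(2))
E
python3 strips.py w3.png
```

```text
22.1 [399.23820695 211.77616787 146.25200756] [ 0.33503316 -0.63422665 -3.93761311]
deck [1.21033466e-03 2.47723842e-02 4.04548698e+01] 1359
1 1002 [0.15 3.79 4.1  4.36] [43.33 43.58]
2 975 [0.02 3.73 4.09 4.36] [43.54 43.81]
3 947 [0.23 3.78 4.12 4.37] [43.79 44.04]
4 967 [0.2  3.78 4.12 4.41] [44.02 44.29]
5 975 [0.33 3.8  4.12 4.38] [44.24 44.5 ]
6 980 [0.12 3.73 4.09 4.37] [44.42 44.7 ]
7 961 [0.35 3.8  4.1  4.36] [44.67 44.92]
8 971 [0.27 3.76 4.12 4.4 ] [44.88 45.16]
9 964 [0.26 3.8  4.13 4.38] [45.13 45.38]
10 946 [0.24 3.74 4.07 4.4 ] [45.29 45.6 ]
11 955 [0.27 3.79 4.1  4.33] [45.56 45.79]
12 942 [0.36 3.75 4.12 4.38] [45.79 46.06]strips.py:6: RuntimeWarning: Mean of empty slice
  W=np.nanmean(Ws,0)
```

View pics/w3.png

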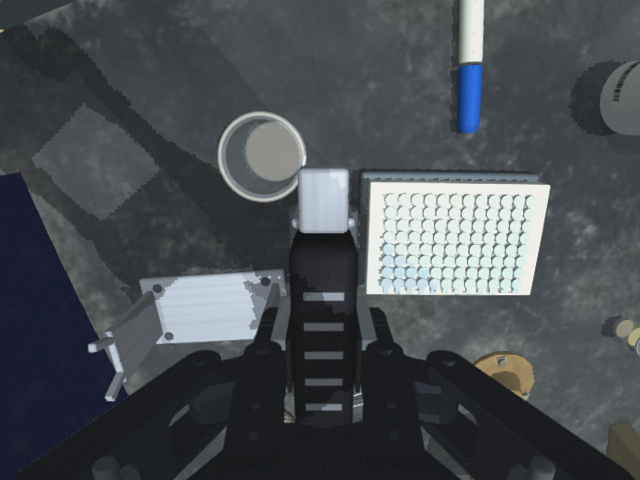

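All twelve strips stand 4.1 mm above the deck (fully home = 4), uniformly along a 0.025 rad tilt, and the roller sits unchanged in the grip. Next I'll take it back to the stand.

Run:
```python
from h import *
def app(p,psi,d,tw):
    a=np.radians(psi); y=np.array([np.cos(a),np.sin(a),0]); z=np.array([0,0,-1.]); x=np.cross(y,z)
    return np.array(p)+1e3*(d[0]*x+d[1]*y+d[2]*z),psi-tw
p,psi=app([449.37,100.33,149],-9.64,[.1528,-.0638,.02],-85.74)
p,psi=app(p,psi,[0,-.0515,0],0); p[2]=147.2
print(p,psi,sensors.sense()['position'],inc(p,psi,[449.37,100.33,149],-9.64))
```

```text
[399.68659093 211.66422947 147.2       ] 76.1 [399.3896638  211.95605997 146.5698273 ] (array([-0.07497, -0.09614, -0.0018 ]), 85.74)
```

Request:
move_arm:
  increments: [-1, 0, 0, -0.01, 8, -1, 0, -0.005, -0.02, 16, -1, -0.01, -0.02, -0.025, 24, -1, -0.02, -0.035, -0.025, 32, -1, -0.035, -0.05, -0.025, 40, -1, -0.05, -0.065, -0.025, 48, -1, -0.062, -0.08, -0.025, 56, -1, -0.07, -0.09, -0.025, 64, -1, -0.075, -0.0961, -0.025, 72, -1, -0.075, -0.0961, -0.02, 80, -1, -0.075, -0.0961, -0.01, 85.74, -1, -0.075, -0.0961, -0.0018, 85.74, -1, -0.075, -0.0961, -0.0018, 85.74, -1, -0.075, -0.0961, -0.0018, 85.74, -1, -0.075, -0.0961, -0.0018, 85.74]

```text
t: 23.8
position: [449.7, 100.6, 149.3]
orientation: [0.0, 0.764, 0.646, 0.0]
wrist_force: [-0.1, -0.1, -4.2]
opening: 22.9
grasp_force: 79.4
```

Run:
```python
from h import *
s=sensors.sense(); print(s['t'],s['position'],s['orientation'],s['wrist_force'],s['torque'])
W=cloud(read_camera('wrist')); c=read_camera('wrist'); cv2.imwrite('pics/w4.png',c['pixels']); im=c['pixels'].max(2)
e=np.array([np.sin(np.radians(9.64)),np.cos(np.radians(9.64)),0]); x=np.array([e[1],-e[0],0])
o=np.array([448.5,100.6,0]); d=(W-o)@e; l=(W-o)@x; Z=W[...,2]
g=(Z>155)&(Z<172)&(im>120)&(abs(l)<15)&(d>42); print('ear',g.sum(),np.percentile(d[g],[1,99]).round(1),np.percentile(l[g],[2,50,98]).round(1),np.median(Z[g]))
b=W[(Z>3)&(Z<9)&(abs(d)<75)&(abs(l)<45)]; print(cv2.minAreaRect(b[:,:2].astype(np.float32)))
```

```text
23.8 [449.74561874 100.56890803 149.29732683] [2.10889846e-04 7.63637022e-01 6.45645696e-01 2.99364539e-04] [-0.12356198 -0.06715743 -4.18519948] [-0.07476515  0.01694694 -0.01772677]
ear 3542 [43.  65.9] [-8.1  1.3 11. ] 167.0714639886312
((448.6407165527344, 101.48530578613281), (125.4657211303711, 66.13797760009766), 80.45923614501953)
```

View pics/w4.png

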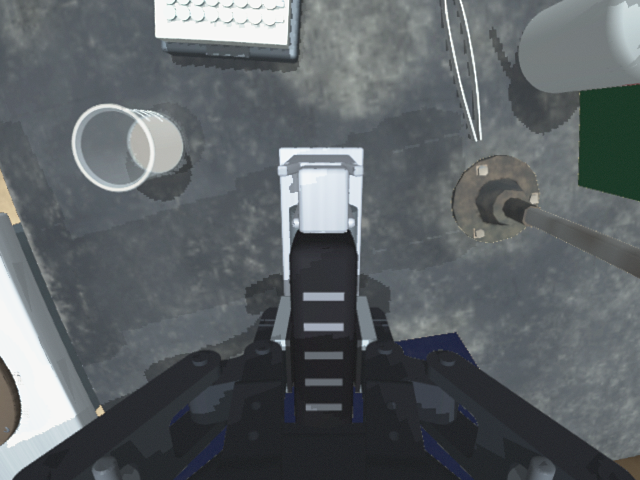

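The roller is centred over the stand: ear at (323,200), end 65.9 mm out, 1.3 mm lateral offset. Now lowering it.

Request:
move_arm:
  increments: [-1, 0, -0.0008, 0.02, 0, -1, 0, -0.0008, 0.035, 0, -1, 0, -0.0008, 0.045, 0, -1, 0, -0.0008, 0.055, 0, -1, 0, -0.0008, 0.062, 0, -1, 0, -0.0008, 0.068, 0, -1, 0, -0.0008, 0.073, 0, -1, 0, -0.0008, 0.077, 0, -1, 0, -0.0008, 0.078, 0, -1, 0, -0.0008, 0.078, 0]

```text
t: 24.9
position: [448.6, 100.5, 70.9]
orientation: [-0.0, 0.764, 0.645, -0.0]
wrist_force: [0.0, -1.2, -4.5]
opening: 23.2
grasp_force: 79.6
```

Request:
move_arm:
  increments: [-1, 0, 0, 0.0005, 0, -1, 0, 0, 0.001, 0, -1, 0, 0, 0.0015, 0, -1, 0, 0, 0.002, 0, -1, 0, 0, 0.002, 0]

```text
t: 25.4
position: [448.8, 100.5, 69.8]
orientation: [0.0, 0.764, 0.645, 0.0]
wrist_force: [-2.1, -0.2, 4.6]
opening: 22.8
grasp_force: 80.6
```

Request:
move_arm:
  increments: [-1, 0, 0, -0.0006, 0, -1, 0, 0, -0.0006, 0, -0.4, 0, 0, -0.0006, 0, -0.3, 0, 0, -0.0006, 0, -0.2, 0, 0, -0.0006, 0, 0, 0, 0, -0.0006, 0, 0.3, 0, 0, -0.0006, 0, 1, 0, 0, -0.0006, 0, 1, 0, 0, -0.0006, 0, 1, 0, 0, -0.0006, 0, 1, 0, 0, -0.0006, 0, 1, 0, 0, -0.0006, 0]
  newtons: 20

```text
t: 26.6
position: [448.6, 100.5, 69.6]
orientation: [0.0, 0.764, 0.645, 0.0]
wrist_force: [0.2, 0.7, 0.4]
opening: 85.5
grasp_force: 0.0
```

Request:
move_arm:
  increments: [1, 0, 0, -0.01, 0, 1, 0, 0, -0.03, 0, 1, 0, 0, -0.06, 0, 1, 0, 0, -0.1, 0, 1, 0, 0, -0.14, 0, 1, 0, 0, -0.14, 0, 1, 0, 0, -0.14, 0, 1, 0, 0, -0.14, 0, 1, 0, 0, -0.14, 0]

```text
t: 27.5
position: [447.1, 100.3, 207.9]
orientation: [-0.001, 0.764, 0.645, -0.002]
wrist_force: [1.0, 0.1, -0.7]
opening: 85.5
grasp_force: 0.0
```

Run:
```python
from h import *
c=read_camera('wrist'); W=cloud(c); cv2.imwrite('pics/w5.png',c['pixels']); im=c['pixels'].max(2)
e=np.array([np.sin(np.radians(9.64)),np.cos(np.radians(9.64)),0]); x=np.array([e[1],-e[0],0])
o=np.array([448.5,100.6,0]); d=(W-o)@e; l=(W-o)@x; Z=W[...,2]
g=(Z>94)&(Z<105)&(im<90)&(abs(l)<20)&(abs(d)<50); print('bar',np.percentile(d[g],[2,98]),np.percentile(l[g],[2,98]),np.median(Z[g]), np.polyfit(d[g],Z[g],1),np.polyfit(l[g],Z[g],1))
for s in (1,-1):
    g=(Z>82)&(Z<93)&(im>110)&(abs(l)<8)&(d*s>44)&(d*s<68); print('ear',s,g.sum(),np.median(Z[g]) if g.any() else '')
print(sensors.sense()['t'],sensors.sense()['position'])
```

```text
bar [-38.42153222  40.41153704] [-10.73233753  12.19923363] 99.29737659615162 [-5.88547799e-03  9.90341651e+01] [7.52841387e-04 9.90142680e+01]
ear 1 679 87.63978189372692
ear -1 398 87.76329778406809
27.55 [447.23709195 100.34656551 207.9155254 ]
```

View pics/w5.png

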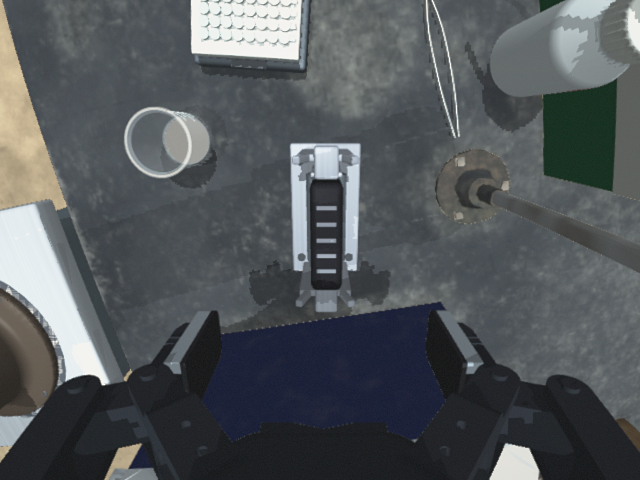

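The roller hangs level in both notches, with its ears at (325,160) and (325,300) and their tops at 87.7 mm (nominal 88). The gripper is clear, so I'm handing in.

```bash
python3 -c "
from h import *
print(finish_job())"
```

```text
the job is handed in; nothing more can be done
None
```

All twelve strips are pressed home (depth camera: about 4.1 mm above the deck, nominal 4) and the roller hangs level in its stand, released, at about 28 of 72 s; push readings were mostly 12–15 N (several 11–12 N on the first pass, at most 15.4 N, read only between short moves), and I did no final check of the bystanders.

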